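# Setting punch pressed and held in the rivet guide

## Robot

A 7-joint arm with a two-finger parallel gripper is mounted at the origin on the work surface. World frame = base frame: x ahead of the robot, y to its left, z up, the work surface at z = 0. Lengths are in m, angles in rad, forces in N, time in s.
With the tool pointing down it reaches from about 0.4 to 0.85 m from the base axis. Payload 10.4 kg.
Tool frame: the origin (TCP) lies midway between the tips of the shut fingers; the grasp point (between the pads) lies 19 mm behind it; z points along the fingers, y is the line along which they close (so a half turn about z gives the same grasp; the last joint's range is limited). The gripper opens to 85 mm and grips with 20 to 120 N. Pads are 22 mm wide; open, the fingers measure 114 mm over their backs; the gripper's body (76 mm by 85 mm) begins 54 mm behind the grasp point. The pads swing forward as they close: fully open they stand 13 mm farther back than shut.
Start: joints at [-1.159, 0.332, -0.065, 1.46, 0.022, 1.35, -0.088], TCP at [0.263, 0.567, 0.204] pointing down, gripper open.
Joint ranges: [-2.6, 2.6], [-0.5, 2.12], [-1.47, 1.34], [0.16, 2.42], [-1.27, 4.41], [0.06, 2.06], [-2.6, 2.6]. Speed limits (rad/s): [2.22, 2.22, 2.79, 2.79, 3.14, 3.14, 3.14].

## Interface

Orientations are given as a unit quaternion [x, y, z, w].
In Python, from workcell import get_obs, camera, camera_params, hand_in gives the robot as it stands.
- The arm moves only by the tool carry_out, never from a script. Its argument "commands" is a list that holds one entry, the list of rows, each a list of 6 numbers: the shift along the tool's x, y, z in units of 40 mm (1.0 is 40 mm), then the turn, a rotation vector about the tool's x, y, z in units of 6 degrees (1.0 is 6 degrees). In form: [[[x, y, z, ax, ay, az], ...]]. A call has 1 to 20 rows; each row shifts and turns the commanded pose from where the row before left it, along the tool's axes as they then stand; what a row does not reach is not made up. A row lasts 1/12 s, in which the tool goes at most 41.7 mm and 7.16 degrees, less where a joint would pass 70% of its speed; a pose out of reach is approached as far as the arm can. A call is refused whole if a number of a shift passes 1 or a number of a turn 1, either way. A call with a gripper value outside its range is refused whole. "hand" is the closure, from -1 (fully open) to 1 (shut), set as the call begins (left out, the last holds). The fingers move at their own pace and stop on an object; "force" is the grip in N (left out, the last holds). Time passes only in rows, so rows that do not move let the fingers close. It gives the time, the measured TCP pose, the force, the opening and the grip force at its end, in the units of the state.
- get_obs(): the state, without advancing time (a new reading comes with each control period).
- camera(name): name is "scene" or "top" or "wrist"; returns the picture (480x640x3 uint8, red, green, blue); there is no depth.
- camera_params(name): a dict with "mtx" (3x3 intrinsics, pixels), "k1" (the pictures are not rectified: a ray, as slopes to the right and down, at radius r is drawn at 1 + k1 r^2 times it, then the intrinsics apply), "R" (3x3) and "t" (3): a world point X has camera coordinates R X + t. Camera axes: x right, y down, z forward; pixel columns grow to the right and rows downward; lengths in m; the calibration is good to about 2 mm. A picture is of the moment at which its call begins: read the wrist's pose just before it. camera_params takes no time and is no camera call; for the wrist camera it gives the pose at the moment of the call.
- hand_in(): hands the job in; it is judged then, once.
The state is a dict: "clock": time; "joint_pos": joint angles; "joint_velocities": joint speeds; "tau": joint torques, N m; "position": TCP position; "ee_rot": TCP orientation; "ft_force": force on the tool from outside, world axes, zero at the start; "torque": the same for the moment, N m; "grip_width": opening from 0.0 (shut) to 1.0 (fully open); "grasp_force": force on a finger pad.
Only numpy, scipy, OpenCV 4.12 (cv2) and the standard library are available. Lean on these libraries where they do the work, as an engineer would, in place of code of your own. Each camera call takes 0.05 s, during which the arm holds its last target. There are 200 camera calls.

## Task

Take the setting punch (the tool with the thick cylindrical grip) out of the wooden rack, lower it foot-down into the funnel-mouthed guide sleeve and let go of it so that it stands there by itself on the spring. Then push down on the punch with the fingertips to half of its 16 mm spring travel, so 8 mm down, and finish holding it there: the program ends with the fingers still pressing, not letting it rise. Leave the other two tools in the rack and everything else on the bench as they are.

Things in the scene. Friction and masses are not known exactly. Their poses are not given: they have to be found in the camera images.
- punch: Setting punch, bare steel, about 0.28 kg, standing upright in one of the three rack holes. Round shank 12 mm in diameter and 80 mm long, above it a straight cylindrical grip 28 mm in diameter and 45 mm tall with a flat top (125 mm in all) and two thin dark rings. The thickest of the three tools. Origin: centre of its foot; z runs up its axis.
- punch_top (a point): Centre of the flat top of the punch's grip, 125 mm above its foot.
- rack: Fixed wooden rack block, 80 x 180 x 55 mm (x, y, z), standing on the bench. Three blind holes 15 mm wide in a row along its y axis, at y = -55, 0 and +55 mm, 45 mm deep (hole floor 10 mm above the bench). Any tool may stand in any hole. Origin: centre of its underside.
- guide: Fixed steel rivet guide: a 120 x 90 x 12 mm base plate with an upright round sleeve at its centre, 27 mm outside, bore 15 mm, topped by a funnel mouth that widens over its last 12 mm to 27 mm inside and 39 mm outside. Rim 98 mm above the bench. Origin: centre of the underside of the plate.
- guide_mouth (a point): Centre of the funnel's rim, on the sleeve's axis, 98 mm above the bench.
- die (a joint): Travel in m of the spring-loaded brass die inside the guide: 0 is up, 0.016 fully down. Its spring pushes up with 5 N at 0, 10.6 N at 0.008 and 16 N at 0.016; the weight of the punch (about 3 N) alone does not press it down. With the punch standing on it, 16 mm of shank show between grip and rim; at full travel the grip meets the rim.
- die_top (a point): Centre of the die's top face, on which the foot of the punch rests: 34 mm above the bench and 64 mm below the rim when the die is up, so the flat top of the standing punch is then 159 mm above the bench.
- drift: Plain steel drift, a straight rod 12 mm in diameter and 110 mm long, upright in another rack hole, its top 120 mm above the bench; leave it. Origin: centre of its foot.
- awl: Awl haft, 12 mm steel shank 64 mm long with a pear-shaped pale wooden grip 24 mm wide at most, 110 mm in all, upright in the remaining rack hole, its top 120 mm above the bench; leave it. Origin: centre of its foot.
- spool: Black conical thread spool, 60 mm wide, 104 mm tall, loose, upright on the bench; leave it. Origin: centre of its underside.
- jar: Closed jar, 64 mm wide, 75 mm tall, loose, upright on the bench; leave it. Origin: centre of its underside.
- mallet: Small hammer, 260 mm long, with a wooden handle and steel head, lying loose on the bench; leave it. Origin: at its middle, on the bench side; its x axis runs along the handle to the head.
Things that resemble listed ones, but are neither listed nor needed, are in the scene too. Leave any blue or red look-alike of the punch alone.

How it is judged:
By the outcome, as a careful person would: the job done as asked, in the order asked, and still so for the second after the job is handed in, while the arm keeps its last pose, push and grip.
It also fails if it takes over 45 s, if anything falls off the work surface, if the arm or the gripper's body presses on something with over 40 N, if the wrist force passes 120 N, or if a joint passes its speed limit or range.

## Working session

There is one attempt and no reset: what is moved stays moved. The work goes in short steps, Python scripts to look and compute and a tool call to move; the robot and the scene stay as the last step left them, time stands still between calls to the robot, and variables do not carry over. Pictures are saved under pics/ and viewed, at most 10 in all, crops included, and the job is handed in when it is done.

Besides the shell and the picture viewer there is one more tool, called after "Call:" as a command line: name --argument value ..., lists and objects as JSON in quotes. carry_out: Moves the arm, as the interface text tells. Its arguments: {"type":"object","properties":{"commands":{"type":"array"},"hand":{"type":"number"},"force":{"type":"number"}},"required":["commands"]}

```bash
mkdir -p pics; cat > h.py <<'E'
import numpy as np, cv2
from workcell import get_obs, camera, camera_params, hand_in
def snap(n,f):
    p=camera_params(n); im=camera(n); cv2.imwrite(f'pics/{f}.png',im[:,:,::-1]); return im,p
def ray(p,uv):
    K=np.array(p['mtx']);R=np.array(p['R']);t=np.array(p['t'])
    d=np.array([(uv[0]-K[0,2])/K[0,0],(uv[1]-K[1,2])/K[1,1]]);u=d.copy()
    for _ in range(20): u=d/(1+p['k1']*(u@u))
    return -R.T@t, R.T@np.array([u[0],u[1],1])
def onz(p,uv,z):
    o,d=ray(p,uv); return o+d*(z-o[2])/d[2]
def proj(p,X):
    K=np.array(p['mtx']);c=np.array(p['R'])@X+np.array(p['t']);u=c[:2]/c[2];u=u*(1+p['k1']*(u@u))
    return K[:2,:2]@u+K[:2,2]
E
python3 - <<'E'
from h import *
for n in('scene','top'):
    im,p=snap(n,n); print(n,-np.array(p['R']).T@p['t'],np.array(p['mtx'])[0],p['k1'])
o=get_obs();print(o['position'],o['ee_rot'],o['ft_force'],o['clock'],o['grip_width'])
E
```

```text
scene [ 1.09743739 -0.32677773  0.52449019] [450.16918163   0.         317.77244228] -0.020814830270912035
top [0.49299026 0.03318451 1.02688306] [458.53616656   0.         321.65383964] -0.10963314781725816
[0.26310003 0.56652456 0.2036134 ] [ 2.15683740e-01  9.76463079e-01 -6.04342324e-04 -1.17822575e-04] [ 0.70225996 -0.37649331  0.38498811] 0.1 0.9960681188248323
```

View pics/scene.png

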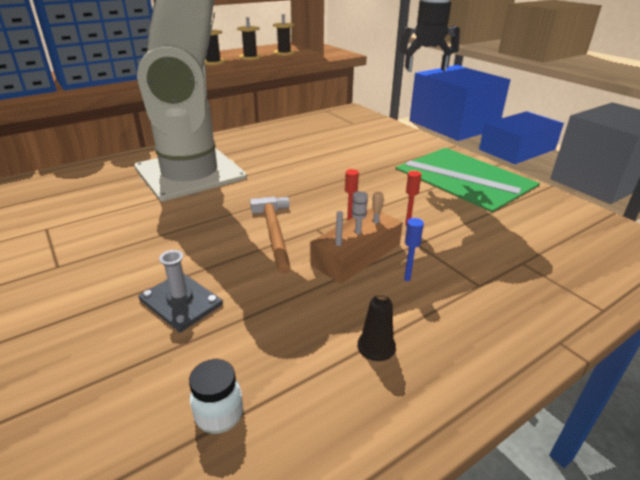

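View pics/top.png

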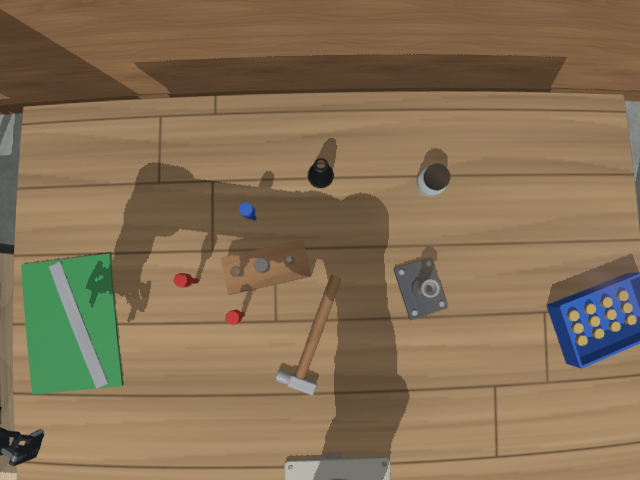

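```bash
python3 - <<'E'
from h import *
s=cv2.imread('pics/scene.png');t=cv2.imread('pics/top.png')
a=cv2.resize(s[160:290,300:440],None,fx=4,fy=4,interpolation=cv2.INTER_CUBIC)[:, :]
b=cv2.resize(t[195:335,170:320],None,fx=4,fy=4,interpolation=cv2.INTER_CUBIC)
c=cv2.resize(t[250:330,385:455],None,fx=4,fy=4,interpolation=cv2.INTER_CUBIC)
cv2.imwrite('pics/c1.png',a)
W=np.zeros((560,800,3),np.uint8);W[:,:600]=b;W[:320,600:800]=c[:,:200];cv2.imwrite('pics/c2.png',W)
E
```

```text
(no output)
```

View pics/c1.png

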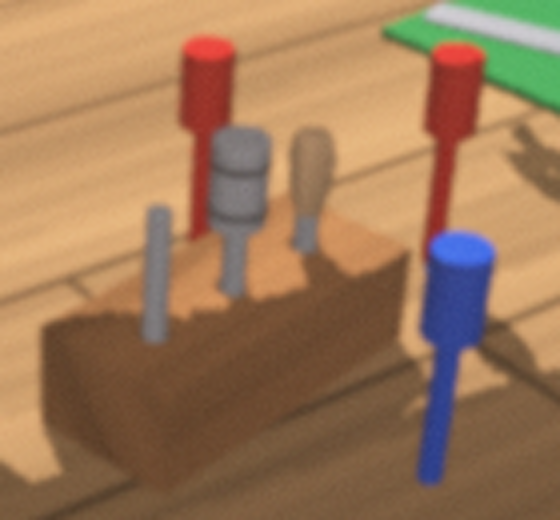

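View pics/c2.png

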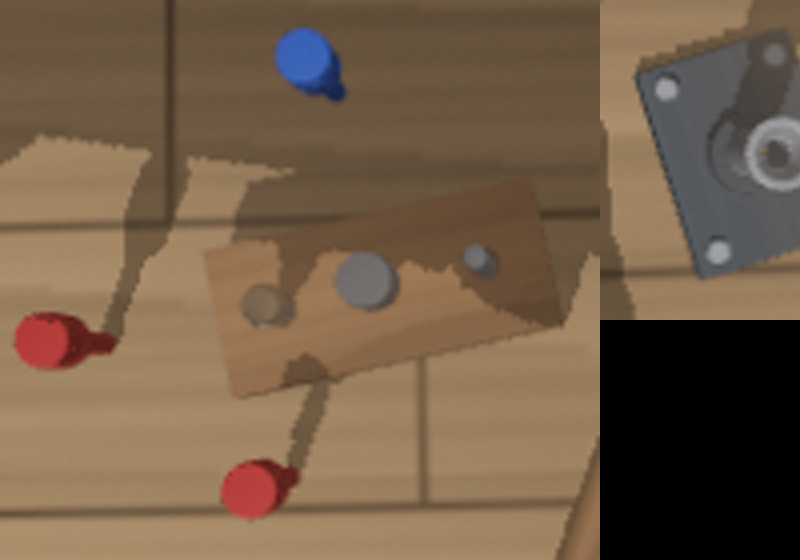

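Top view candidates for the punch: the grey tool in the middle hole (261,265), red ones (182,280) and (233,317), and a blue one (247,210). The grey one fits: it is bare steel, stands in the rack, is the thickest and has two rings, which the enlarged crop confirms. The drift is at (289,259), the awl at (236,271) and the guide rim at (429,288).

```bash
python3 - <<'E'
from h import *
T=camera_params('top');S=camera_params('scene')
P={'punch':((261,264.6),.135),'drift':((288.75,259.3),.12),'awl':((235.5,270.8),.12),'red':((232.5,317.3),.14),'blue':((246.5,210),.14),'red2':((181.5,280),.14),'rim':((429.5,288.2),.098)}
for k,(uv,z) in P.items():
    X=onz(T,uv,z); print(k,X.round(4),'scene px',proj(S,X).round(1))
# plate bolts
for u,v in [(666,88),(774,55),(718,252)]: print(onz(T,((u-600)/4+385,v/4+250),.015).round(4))
for u,v in [(205,252),(528,180),(563,325),(235,397)]: print('rack',onz(T,(u/4+170,v/4+195),.055).round(4))
# rim ellipse
t=cv2.imread('pics/top.png')[265:312,408:455]; g=cv2.cvtColor(t,6)
hsv=cv2.cvtColor(t,40); m=((g>105)&(hsv[:,:,1]<45)).astype(np.uint8)
c=max(cv2.findContours(m,0,1)[0],key=cv2.contourArea); print('rim ell',cv2.fitEllipse(c),cv2.contourArea(c), 'add 408,265')
W=np.hstack([cv2.resize(t,(376,376),interpolation=2),cv2.cvtColor(cv2.resize(m*255,(376,376)),8)])
s=cv2.imread('pics/scene.png')[240:310,140:210]; W2=np.zeros((600,752,3),np.uint8);W2[:376]=W;W2[376:,:224]=cv2.resize(s,(224,224));cv2.imwrite('pics/c3.png',W2)
E
```

```text
punch [0.5384 0.1412 0.135 ] scene px [358.9 194.3]
drift [0.5483 0.0878 0.12  ] scene px [338.1 211.9]
awl [0.5281 0.1938 0.12  ] scene px [376.8 192. ]
red [0.4381 0.1972 0.14  ] scene px [350.1 165.2]
blue [0.6459 0.1677 0.14  ] scene px [411.1 213.1]
red2 [0.5119 0.2963 0.14  ] scene px [411.4 166.9]
rim [ 0.4832 -0.1954  0.098 ] scene px [170.9 255.5]
[ 0.52   -0.1546  0.015 ]
[ 0.5366 -0.216   0.015 ]
[ 0.4289 -0.18    0.015 ]
rack [0.5586 0.2356 0.055 ]
rack [0.5927 0.0627 0.055 ]
rack [0.5152 0.0459 0.055 ]
rack [0.4814 0.2202 0.055 ]
rim ell ((21.815458297729492, 23.165782928466797), (17.59319496154785, 19.322423934936523), 66.08909606933594) 259.5 add 408,265
```

View pics/c3.png

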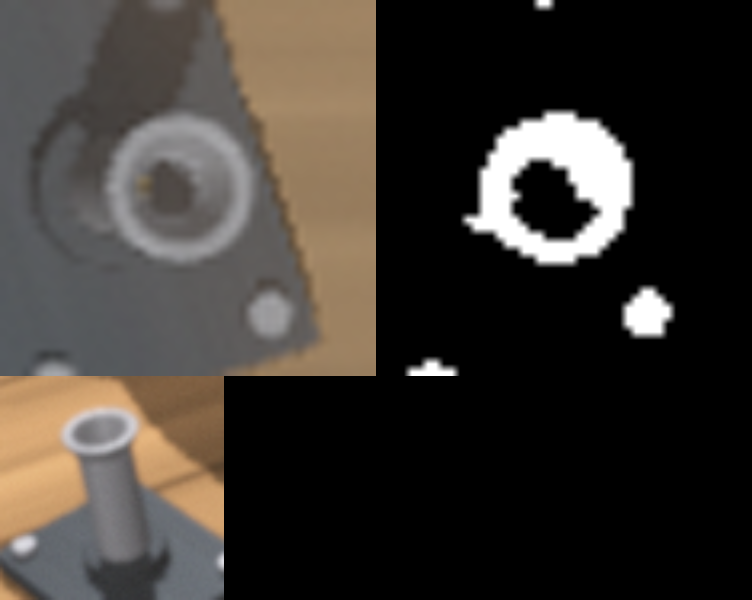

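The ring's centre is at about (429.9,288.0) in the top view. The punch is at about (0.538,0.141) and the rack's row runs at about 101°. I turn so the fingers close across the row, then move above the punch.

Call:
carry_out --commands '[[[0, 0, 0, 0, 0, 1], [0, 0, 0, 0, 0, 1], [0, 0, 0, 0, 0, 1], [0, 0, 0, 0, 0, 1], [0, 0, 0, 0, 0, 1], [0, 0, 0, 0, 0, 1], [0, 0, 0, 0, 0, 1], [0, 0, 0, 0, 0, 1], [0, 0, 0, 0, 0, 1], [0, 0, 0, 0, 0, 0]]]' --hand -1 --force 60

```text
clock: 0.93
position: [0.2631, 0.5667, 0.2038]
ee_rot: [0.637, 0.771, -0.0, 0.0]
ft_force: [-0.0, -0.6, -0.7]
grip_width: 1.001
grasp_force: 0.0
```

Call:
carry_out --commands '[[[-0.4, 0.17, 0, 0, 0, 0], [-0.8, 0.32, 0, 0, 0, 0], [-0.8, 0.32, 0, 0, 0, 0], [-0.8, 0.32, 0, 0, 0, 0], [-0.8, 0.32, 0, 0, 0, 0], [-0.8, 0.32, 0, 0, 0, 0], [-0.8, 0.32, 0, 0, 0, 0], [-0.8, 0.32, 0, 0, 0, 0], [-0.8, 0.32, 0, 0, 0, 0], [-0.8, 0.32, 0, 0, 0, 0], [-0.8, 0.32, 0, 0, 0, 0], [-0.8, 0.32, 0, 0, 0, 0], [-0.8, 0.32, 0, 0, 0, 0], [-0.8, 0.32, 0, 0, 0, 0], [-0.8, 0.32, 0, 0, 0, 0], [-0.16, 0.07, 0, 0, 0, 0], [0, 0, 0, 0, 0, 0], [0, 0, 0, 0, 0, 0]]]'

```text
clock: 2.43
position: [0.5387, 0.1418, 0.204]
ee_rot: [0.635, 0.773, -0.0, -0.0]
ft_force: [0.1, 0.8, -0.9]
grip_width: 1.001
grasp_force: 0.0
```

```bash
python3 - <<'E'
from h import *
im,p=snap('wrist','w1');o=get_obs();print(o['clock'],o['position'],o['ee_rot'],o['joint_pos'],-np.array(p['R']).T@p['t'])
print(proj(p,np.array([.5384,.1412,.135])))
E
```

```text
2.4833 [0.53838992 0.14277693 0.20404961] [ 6.34333347e-01  7.73059542e-01 -6.61133821e-05 -3.79789071e-04] [-0.69374331  0.1826215   0.40228951  1.66498354 -0.07424864  1.30950257
 -0.08170386] [0.52380735 0.21744481 0.37441212]
[318.83619933 245.67990303]
```

View pics/w1.png

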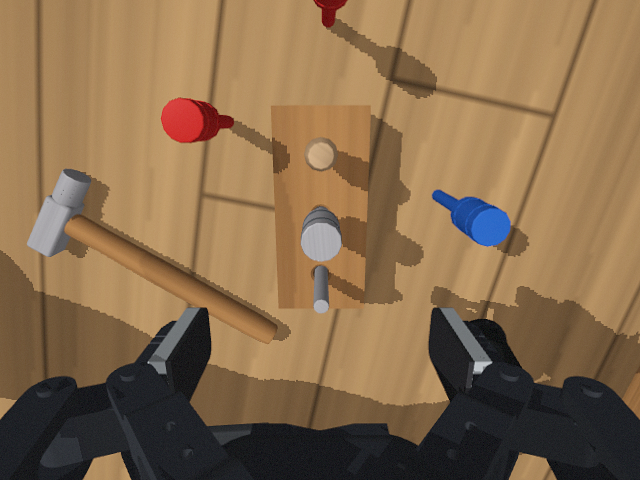

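The wrist view shows the punch's top disc at (321,241), between the awl at (320,154) and the drift at (320,300). The fingers are open and symmetric about it.

```bash
python3 - <<'E'
from h import *
im=cv2.imread('pics/w1.png');p=camera_params('wrist')
hsv=cv2.cvtColor(im,40);m=((hsv[:,:,1]<40)&(hsv[:,:,2]>110)).astype(np.uint8)[200:275,290:350]
c=max(cv2.findContours(m,0,1)[0],key=cv2.contourArea);e=cv2.minEnclosingCircle(c);print(e,cv2.boundingRect(c))
X=onz(p,(321,241),.135);print(X)
r=cv2.imread('pics/w1.png')
for uv in[(272,106),(370,106),(367,307),(279,307)]: print(onz(p,uv,.055).round(4))
E
```

```text
((30.230770111083984, 35.69230651855469), 24.902870178222656) (11, 11, 41, 50)
[0.53883025 0.1456837  0.135     ]
[0.4833 0.2249 0.055 ]
[0.5604 0.2402 0.055 ]
[0.5991 0.0661 0.055 ]
[0.5179 0.05   0.055 ]
```

Call:
carry_out --commands '[[[0, 0, 0.3, 0, 0, 0], [0, 0, 0.5, 0, 0, 0], [0, 0, 0.5, 0, 0, 0], [0, 0, 0.5, 0, 0, 0], [0, 0, 0.4, 0, 0, 0], [0, 0, 0.3, 0, 0, 0], [0, 0, 0.2, 0, 0, 0], [0, 0, 0, 0, 0, 0], [0, 0, 0, 0, 0, 0]]]'

```text
clock: 3.23
position: [0.5389, 0.142, 0.0964]
ee_rot: [0.635, 0.772, -0.0, -0.0]
ft_force: [-0.7, -0.3, 0.1]
grip_width: 1.001
grasp_force: 0.0
```

Call:
carry_out --commands '[[[0, 0, 0, 0, 0, 0], [0, 0, 0, 0, 0, 0], [0, 0, 0, 0, 0, 0], [0, 0, 0, 0, 0, 0], [0, 0, 0, 0, 0, 0], [0, 0, 0, 0, 0, 0], [0, 0, 0, 0, 0, 0], [0, 0, 0, 0, 0, 0], [0, 0, 0, 0, 0, 0], [0, 0, 0, 0, 0, 0], [0, 0, 0, 0, 0, 0], [0, 0, 0, 0, 0, 0]]]' --hand 1 --force 60

```text
clock: 4.23
position: [0.5395, 0.1417, 0.097]
ee_rot: [0.635, 0.772, 0.001, 0.0]
ft_force: [-0.5, 0.2, 7.0]
grip_width: 0.298
grasp_force: 58.8
```

Call:
carry_out --commands '[[[0, 0, -0.15, 0, 0, 0], [0, 0, -0.3, 0, 0, 0], [0, 0, -0.3, 0, 0, 0], [0, 0, -0.3, 0, 0, 0], [0, 0, -0.4, 0, 0, 0], [0, 0, -0.4, 0, 0, 0], [0, 0, -0.4, 0, 0, 0], [0, 0, -0.4, 0, 0, 0], [0, 0, -0.4, 0, 0, 0], [0, 0, -0.3, 0, 0, 0], [0, 0, -0.2, 0, 0, 0], [0, 0, 0, 0, 0, 0], [0, 0, 0, 0, 0, 0]]]'

```text
clock: 5.32
position: [0.539, 0.1416, 0.2383]
ee_rot: [0.635, 0.772, 0.0, -0.0]
ft_force: [-1.0, -0.2, -2.9]
grip_width: 0.295
grasp_force: 59.4
```

Call:
carry_out --commands '[[[-0.3, -0.11, 0, 0, 0, 0], [-0.6, -0.22, 0, 0, 0, 0], [-0.6, -0.22, 0, 0, 0, 0], [-0.6, -0.22, 0, 0, 0, 0], [-0.6, -0.22, 0, 0, 0, 0], [-0.6, -0.22, 0, 0, 0, 0], [-0.6, -0.22, 0, 0, 0, 0], [-0.6, -0.22, 0, 0, 0, 0], [-0.6, -0.22, 0, 0, 0, 0], [-0.6, -0.22, 0, 0, 0, 0], [-0.6, -0.22, 0, 0, 0, 0], [-0.6, -0.22, 0, 0, 0, 0], [-0.6, -0.22, 0, 0, 0, 0], [-0.4, -0.17, 0, 0, 0, 0], [-0.12, -0.07, 0, 0, 0, 0], [0, 0, 0, 0, 0, 0], [0, 0, 0, 0, 0, 0], [0, 0, 0, 0, 0, 0]]]'

```text
clock: 6.82
position: [0.4835, -0.1949, 0.2379]
ee_rot: [0.635, 0.773, 0.0, -0.0]
ft_force: [-0.4, 0.3, -2.8]
grip_width: 0.295
grasp_force: 59.4
```

```bash
python3 - <<'E'
from h import *
im,p=snap('wrist','w2');o=get_obs();print(o['clock'],o['position'],o['ee_rot'],o['ft_force'])
snap('scene','s2');snap('top','t2')
print(proj(p,np.array([.4834,-.196,.098])))
s=cv2.imread('pics/s2.png')[150:300,110:250];W=np.zeros((480,800,3),np.uint8);W[:,:400]=cv2.imread('pics/w2.png')[:,120:520];W[:428,400:]=cv2.resize(s,(400,428),interpolation=2);cv2.imwrite('pics/c4.png',W)
E
```

```text
6.8667 [ 0.48360293 -0.19483321  0.23795674] [ 6.34674680e-01  7.72779357e-01  7.27871161e-05 -3.33234566e-04] [ 1.04026891  0.43839423 -2.93152701]
[319.10187888 220.58645377]
```

View pics/c4.png

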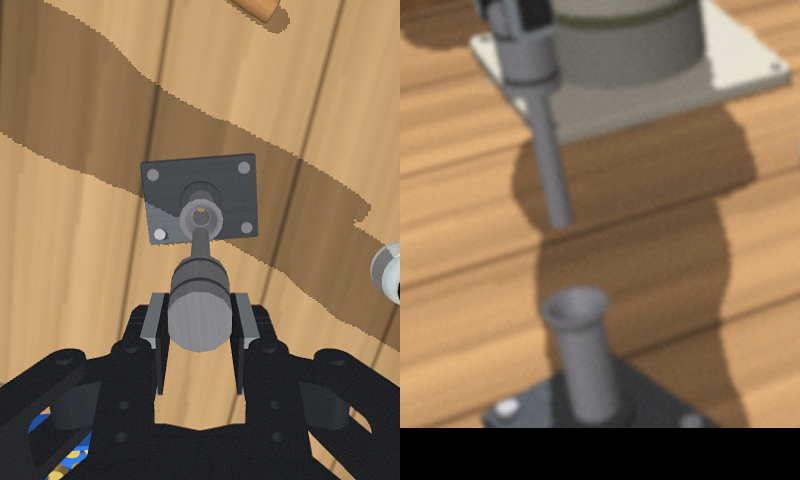

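Wrist view: the funnel rim is centred at about (321,219). The held punch's top disc is at about (320,320), and its shank runs straight to the rim. In the scene view, the punch and sleeve axes are parallel.

```bash
python3 - <<'E'
from h import *
p=camera_params('wrist');o=get_obs();P=o['position'];R=np.array(p['R'])
xt=np.array([-.1925,.9813,0]);yt=np.array([.9813,.1925,0])
a=onz(p,(321,219),.098);b=onz(p,(320.5,320),P[2]+.0385)
for n,q in(('rim',a),('ptop',b)): d=q-P; print(n,q.round(4),'tool xy mm',(d@xt*1e3).round(1),(d@yt*1e3).round(1))
print('foot px if at ptop',proj(p,np.array([b[0],b[1],P[2]-.0865])),'if at tcp',proj(p,np.array([P[0],P[1],P[2]-.0865])))
g=cv2.imread('pics/w2.png'); W=cv2.resize(g[190:300,270:370],None,fx=5,fy=5,interpolation=2)
# top view: punch top + rim
T=camera_params('top');print('top px expected punch top',proj(T,np.array([P[0],P[1],P[2]+.0385])))
S=camera_params('scene');print('scene foot expected',proj(S,np.array([P[0],P[1],P[2]-.0865])),'rim',proj(S,a), proj(S,np.array([.4836,-.1963,.098])))
s=cv2.imread('pics/s2.png')[200:280,140:190];W2=np.zeros((560,800,3),np.uint8);W2[:550,:500]=W;W2[:480,500:]=cv2.resize(s,(300,480),interpolation=2);cv2.imwrite('pics/c5.png',W2)
E
```

```text
rim [ 0.4849 -0.1947  0.098 ] tool xy mm 0.2 1.4
ptop [ 0.4833 -0.1916  0.2766] tool xy mm 3.6 0.4
foot px if at ptop [319.92053745 232.49101483] if at tcp [319.42237643 237.36963244]
top px expected punch top [455.5923438  288.22376375]
scene foot expected [165.13288643 227.44102329] rim [171.70459457 255.9430451 ] [170.47221187 255.8550075 ]
```

View pics/c5.png

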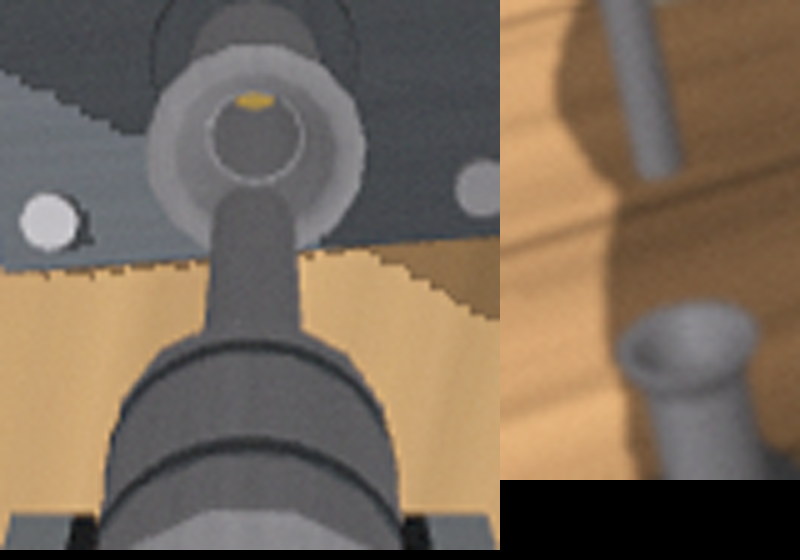

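```bash
python3 - <<'E'
from h import *
p=camera_params('wrist');P=get_obs()['position']
xt=np.array([-.1925,.9813,0]);yt=np.array([.9813,.1925,0])
a=onz(p,(321.1,219.6),.098);b=onz(p,(320.3,236.2),P[2]-.0865);d=a-b;print(d@xt*1e3,d@yt*1e3)
S=camera_params('scene')
# scene: foot centre and rim centre
f=onz(S,(140+158/6-.5,200+170/6-.5),P[2]-.0865);r=onz(S,(140+190/6-.5,200+345/6-.5),.098);d=r-f
print(f,r,d@xt*1e3,d@yt*1e3)
E
```

```text
-1.209884944803258 0.82946230725127
[ 0.48530778 -0.19462692  0.15162722] [ 0.48724875 -0.19639361  0.098     ] -2.1072911671968133 1.564590836854444
```

Call:
carry_out --commands '[[[-0.04, 0.03, 0, 0, 0, 0], [0, 0, 0.2, 0, 0, 0], [0, 0, 0.3, 0, 0, 0], [0, 0, 0.3, 0, 0, 0], [0, 0, 0.3, 0, 0, 0], [0, 0, 0.2, 0, 0, 0], [0, 0, 0.1, 0, 0, 0], [0, 0, 0.1, 0, 0, 0], [0, 0, 0.1, 0, 0, 0], [0, 0, 0.1, 0, 0, 0], [0, 0, 0.1, 0, 0, 0], [0, 0, 0.1, 0, 0, 0], [0, 0, 0.1, 0, 0, 0], [0, 0, 0, 0, 0, 0], [0, 0, 0, 0, 0, 0]]]'

```text
clock: 8.22
position: [0.4848, -0.1976, 0.1582]
ee_rot: [0.635, 0.772, -0.0, -0.0]
ft_force: [0.2, -0.3, -2.4]
grip_width: 0.296
grasp_force: 59.4
```

Call:
carry_out --commands '[[[0, 0, 0.1, 0, 0, 0], [0, 0, 0.15, 0, 0, 0], [0, 0, 0.15, 0, 0, 0], [0, 0, 0.15, 0, 0, 0], [0, 0, 0.1, 0, 0, 0], [0, 0, 0.1, 0, 0, 0], [0, 0, 0.1, 0, 0, 0], [0, 0, 0.05, 0, 0, 0], [0, 0, 0.02, 0, 0, 0], [0, 0, 0, 0, 0, 0], [0, 0, 0, 0, 0, 0]]]'

```text
clock: 9.13
position: [0.4849, -0.1976, 0.1216]
ee_rot: [0.635, 0.772, 0.0, 0.0]
ft_force: [-0.1, -0.2, -2.1]
grip_width: 0.299
grasp_force: 59.4
```

Call:
carry_out --commands '[[[0, 0, 0.02, 0, 0, 0], [0, 0, 0.02, 0, 0, 0], [0, 0, 0, 0, 0, 0], [0, 0, 0, 0, 0, 0]]]'

```text
clock: 9.47
position: [0.4852, -0.1977, 0.1204]
ee_rot: [0.636, 0.772, 0.0, 0.0]
ft_force: [-0.6, 0.5, 2.4]
grip_width: 0.292
grasp_force: 59.9
```

Call:
carry_out --commands '[[[0, 0, 0, 0, 0, 0], [0, 0, 0, 0, 0, 0], [0, 0, 0, 0, 0, 0], [0, 0, 0, 0, 0, 0], [0, 0, 0, 0, 0, 0], [0, 0, 0, 0, 0, 0], [0, 0, 0, 0, 0, 0], [0, 0, 0, 0, 0, 0], [0, 0, 0, 0, 0, 0], [0, 0, 0, 0, 0, 0]]]' --hand -1

```text
clock: 10.3
position: [0.4848, -0.1976, 0.1199]
ee_rot: [0.635, 0.772, 0.0, -0.0]
ft_force: [0.6, -0.4, 0.0]
grip_width: 1.005
grasp_force: 0.0
```

Call:
carry_out --commands '[[[0, 0, -0.1, 0, 0, 0], [0, 0, -0.2, 0, 0, 0], [0, 0, -0.3, 0, 0, 0], [0, 0, -0.4, 0, 0, 0], [0, 0, -0.4, 0, 0, 0], [0, 0, -0.4, 0, 0, 0], [0, 0, -0.3, 0, 0, 0], [0, 0, -0.1, 0, 0, 0], [0, 0, 0, 0, 0, 0], [0, 0, 0, 0, 0, 0]]]'

```text
clock: 11.13
position: [0.4847, -0.1975, 0.2076]
ee_rot: [0.635, 0.772, 0.0, -0.0]
ft_force: [-0.7, 0.2, -0.2]
grip_width: 1.002
grasp_force: 0.0
```

Call:
carry_out --commands '[[[0, 0, 0, 0, 0, 0], [0, 0, 0, 0, 0, 0], [0, 0, 0, 0, 0, 0], [0, 0, 0, 0, 0, 0], [0, 0, 0, 0, 0, 0], [0, 0, 0, 0, 0, 0], [0, 0, 0, 0, 0, 0], [0, 0, 0, 0, 0, 0], [0, 0, 0, 0, 0, 0], [0, 0, 0, 0, 0, 0], [0, 0, 0, 0, 0, 0], [0, 0, 0, 0, 0, 0], [0, 0, 0, 0, 0, 0]]]' --hand 1 --force 40

```text
clock: 12.22
position: [0.4848, -0.1976, 0.2079]
ee_rot: [0.635, 0.772, 0.0, 0.0]
ft_force: [-0.1, -0.6, -0.4]
grip_width: 0.001
grasp_force: 0.0
```

```bash
python3 - <<'E'
from h import *
im,p=snap('wrist','w3');snap('scene','s3');o=get_obs();P=o['position'];print(o['clock'],P,o['grip_width'],o['ft_force'])
S=camera_params('scene');print('tip',proj(S,P),proj(p,P),'punch top exp',proj(S,np.array([P[0],P[1],.159])),proj(p,np.array([P[0],P[1],.159])))
s=cv2.imread('pics/s3.png')[150:300,110:250];W=np.zeros((480,800,3),np.uint8);W[:,:400]=cv2.imread('pics/w3.png')[:,120:520];W[:428,400:]=cv2.resize(s,(400,428),interpolation=2);cv2.imwrite('pics/c6.png',W)
E
```

```text
12.3167 [ 0.48482766 -0.19757902  0.20787887] 0.0005410752832466974 [-0.40990412  0.71071635  0.5878436 ]
tip [156.88467825 195.93078568] [319.54222035 287.79889775] punch top exp [162.96227605 224.18830173] [319.46124911 254.8893717 ]
```

View pics/c6.png

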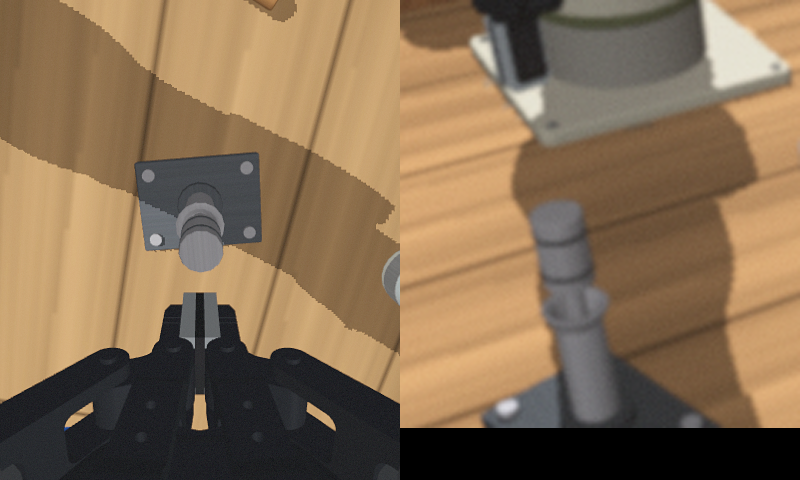

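The punch stands by itself on the spring: its top is at wrist crop (201,250), and shank shows between grip and rim. Next I approach with the fingers shut.

Call:
carry_out --commands '[[[0.05, 0, 0.1, 0, 0, 0], [0, 0, 0.2, 0, 0, 0], [0, 0, 0.3, 0, 0, 0], [0, 0, 0.2, 0, 0, 0], [0, 0, 0.1, 0, 0, 0], [0, 0, 0.1, 0, 0, 0], [0, 0, 0.05, 0, 0, 0], [0, 0, 0.05, 0, 0, 0], [0, 0, 0, 0, 0, 0], [0, 0, 0, 0, 0, 0]]]'

```text
clock: 13.15
position: [0.4846, -0.1957, 0.1641]
ee_rot: [0.636, 0.772, 0.0, 0.0]
ft_force: [-0.5, 0.2, 0.0]
grip_width: -0.0
grasp_force: 0.0
```

Call:
carry_out --commands '[[[0, 0, 0.05, 0, 0, 0], [0, 0, 0, 0, 0, 0], [0, 0, 0, 0, 0, 0]]]'

```text
clock: 13.4
position: [0.4845, -0.1956, 0.1619]
ee_rot: [0.635, 0.772, 0.0, 0.0]
ft_force: [0.3, -0.5, 0.9]
grip_width: 0.004
grasp_force: 0.0
```

Call:
carry_out --commands '[[[0, 0, 0.025, 0, 0, 0], [0, 0, 0, 0, 0, 0], [0, 0, 0, 0, 0, 0]]]'

```text
clock: 13.65
position: [0.4844, -0.1956, 0.1609]
ee_rot: [0.635, 0.772, 0.0, -0.0]
ft_force: [0.3, -0.6, 0.1]
grip_width: -0.002
grasp_force: 0.0
```

Call:
carry_out --commands '[[[0, 0, 0.025, 0, 0, 0], [0, 0, 0, 0, 0, 0], [0, 0, 0, 0, 0, 0]]]'

```text
clock: 13.9
position: [0.4844, -0.1956, 0.1598]
ee_rot: [0.635, 0.772, 0.0, -0.0]
ft_force: [-0.1, -0.7, -0.4]
grip_width: 0.001
grasp_force: 0.0
```

Call:
carry_out --commands '[[[0, 0, 0.025, 0, 0, 0], [0, 0, 0, 0, 0, 0], [0, 0, 0, 0, 0, 0]]]'

```text
clock: 14.15
position: [0.4844, -0.1956, 0.1588]
ee_rot: [0.636, 0.772, 0.0, -0.0]
ft_force: [0.3, -0.1, -0.5]
grip_width: 0.003
grasp_force: 0.0
```

Call:
carry_out --commands '[[[0, 0, 0.025, 0, 0, 0], [0, 0, 0, 0, 0, 0], [0, 0, 0, 0, 0, 0]]]'

```text
clock: 14.4
position: [0.4844, -0.1956, 0.1578]
ee_rot: [0.635, 0.772, 0.0, -0.0]
ft_force: [0.4, -0.1, -0.0]
grip_width: 0.002
grasp_force: 0.0
```

Call:
carry_out --commands '[[[0, 0, 0.025, 0, 0, 0], [0, 0, 0, 0, 0, 0], [0, 0, 0, 0, 0, 0]]]'

```text
clock: 14.65
position: [0.4844, -0.1956, 0.1568]
ee_rot: [0.635, 0.772, -0.0, -0.0]
ft_force: [-0.2, -0.1, -0.5]
grip_width: -0.002
grasp_force: 0.0
```

Call:
carry_out --commands '[[[0, 0, 0.025, 0, 0, 0], [0, 0, 0, 0, 0, 0], [0, 0, 0, 0, 0, 0]]]'

```text
clock: 14.9
position: [0.4844, -0.1956, 0.1558]
ee_rot: [0.635, 0.772, 0.0, -0.0]
ft_force: [-0.2, -0.1, -0.2]
grip_width: 0.003
grasp_force: 0.0
```

Call:
carry_out --commands '[[[0, 0, 0.025, 0, 0, 0], [0, 0, 0, 0, 0, 0], [0, 0, 0, 0, 0, 0]]]'

```text
clock: 15.15
position: [0.4844, -0.1956, 0.1548]
ee_rot: [0.635, 0.772, 0.0, -0.0]
ft_force: [-0.4, -0.4, 0.5]
grip_width: -0.003
grasp_force: 0.0
```

Call:
carry_out --commands '[[[0, 0, 0.025, 0, 0, 0], [0, 0, 0, 0, 0, 0], [0, 0, 0, 0, 0, 0]]]'

```text
clock: 15.4
position: [0.4844, -0.1956, 0.1538]
ee_rot: [0.635, 0.772, 0.0, -0.0]
ft_force: [0.8, -0.7, 0.1]
grip_width: 0.002
grasp_force: 0.0
```

```bash
python3 - <<'E'
from h import *
im,p=snap('wrist','w4');snap('scene','s4')
W=np.zeros((600,800,3),np.uint8)
for i,n in enumerate(('s3','s4')):
    W[:320,i*240:i*240+240]=cv2.resize(cv2.imread(f'pics/{n}.png')[205:285,140:200],(240,320),interpolation=2)
W[:600,480:800]=cv2.resize(cv2.imread('pics/w4.png')[200:350,280:360],(320,600),interpolation=2)
cv2.imwrite('pics/c7.png',W)
P=get_obs()['position'];print(P,proj(p,P),proj(camera_params('scene'),P))
E
```

```text
[ 0.48441955 -0.19564892  0.15386729] [319.55705888 287.9358717 ] [164.73022845 226.53866611]
```

View pics/c7.png

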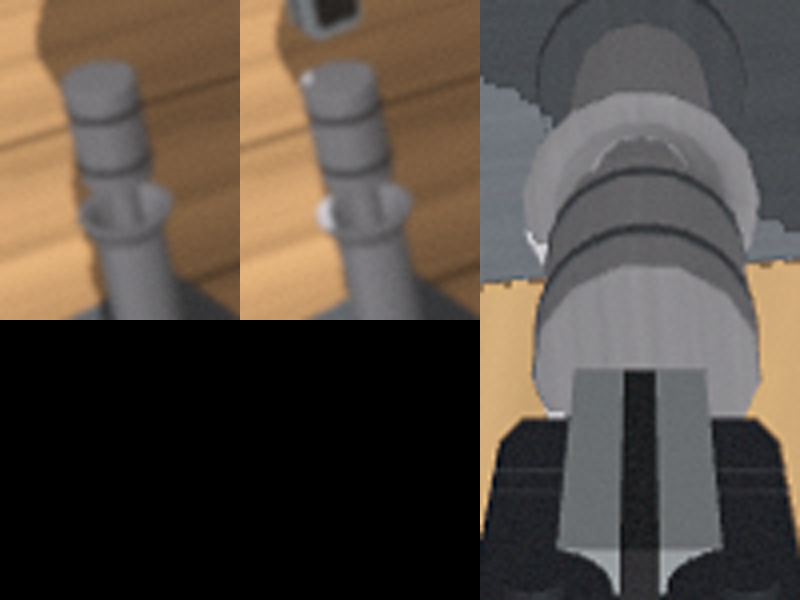

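Scene crop: the punch has not moved, and the shut tips hang a few pixels above its top. In the wrist crop, the pads' front edge is at about (320,293) and the disc's centre at about (322,275). I work out the tip height and offset.

```bash
python3 - <<'E'
from h import *
p=camera_params('wrist');S=camera_params('scene');P=get_obs()['position']
xt=np.array([-.1925,.9813,0]);yt=np.array([.9813,.1925,0])
for h in(0,.005,.01,.015,.02):
    for x in (0,.011): 
        X=P+xt*x+[0,0,h];print(h,x,proj(p,X).round(1),proj(S,X).round(1))
for z in (.159,.155,.151): 
  print(z,'disc in tool xy',[((onz(p,(322,275),z)-P)@v*1e3).round(1) for v in(xt,yt)],'scene',[((onz(S,(165.5,223.3),z)-P)@v*1e3).round(1) for v in(xt,yt)])
# disc width in wrist -> depth
d=np.array(p['R'])@(np.array([P[0],P[1],.159]))+p['t'];print('depth .159',d[2],'width px',28e-3/d[2]*p['mtx'][0][0],'obs',(760-535)/4)
E
```

```text
0 0 [319.5 287.8] [164.7 226.5]
0 0.011 [319.5 267. ] [171.2 223.9]
0.005 0 [319.5 292.2] [164.1 223.8]
0.005 0.011 [319.5 270.8] [170.6 221.1]
0.01 0 [319.5 296.7] [163.5 221. ]
0.01 0.011 [319.5 274.9] [170.  218.4]
0.015 0 [319.5 301.5] [162.9 218.2]
0.015 0.011 [319.5 279.2] [169.5 215.6]
0.02 0 [319.5 306.6] [162.3 215.4]
0.02 0.011 [319.5 283.7] [168.9 212.8]
0.159 disc in tool xy [np.float64(8.9), np.float64(1.2)] scene [np.float64(2.1), np.float64(0.4)]
0.155 disc in tool xy [np.float64(7.3), np.float64(1.2)] scene [np.float64(4.8), np.float64(-5.9)]
0.151 disc in tool xy [np.float64(5.6), np.float64(1.3)] scene [np.float64(7.5), np.float64(-12.2)]
depth .159 0.18069773635577563 width px 58.35758489970582 obs 56.25
```

Call:
carry_out --commands '[[[0.05, 0, 0.025, 0, 0, 0], [0, 0, 0.025, 0, 0, 0], [0, 0, 0.025, 0, 0, 0], [0, 0, 0, 0, 0, 0], [0, 0, 0, 0, 0, 0]]]'

```text
clock: 15.92
position: [0.484, -0.1936, 0.1508]
ee_rot: [0.635, 0.772, -0.0, -0.0]
ft_force: [0.2, 0.1, 0.5]
grip_width: -0.004
grasp_force: 0.0
```

Call:
carry_out --commands '[[[0, 0, 0.025, 0, 0, 0], [0, 0, 0.025, 0, 0, 0], [0, 0, 0, 0, 0, 0], [0, 0, 0, 0, 0, 0]]]'

```text
clock: 16.25
position: [0.484, -0.1937, 0.1488]
ee_rot: [0.635, 0.772, -0.0, -0.0]
ft_force: [0.5, -0.0, 0.2]
grip_width: 0.001
grasp_force: 0.0
```

Call:
carry_out --commands '[[[0, 0, 0.025, 0, 0, 0], [0, 0, 0.025, 0, 0, 0], [0, 0, 0, 0, 0, 0], [0, 0, 0, 0, 0, 0]]]'

```text
clock: 16.58
position: [0.484, -0.1936, 0.1468]
ee_rot: [0.635, 0.772, 0.0, -0.0]
ft_force: [-0.1, -0.7, 0.8]
grip_width: 0.0
grasp_force: 0.0
```

Call:
carry_out --commands '[[[0, 0, 0.025, 0, 0, 0], [0, 0, 0.025, 0, 0, 0], [0, 0, 0, 0, 0, 0], [0, 0, 0, 0, 0, 0]]]'

```text
clock: 16.92
position: [0.484, -0.1936, 0.1448]
ee_rot: [0.635, 0.772, -0.0, -0.0]
ft_force: [0.8, 0.8, -0.0]
grip_width: -0.001
grasp_force: 0.0
```

Call:
carry_out --commands '[[[0, 0, 0.025, 0, 0, 0], [0, 0, 0, 0, 0, 0], [0, 0, 0, 0, 0, 0]]]'

```text
clock: 17.17
position: [0.484, -0.1936, 0.1438]
ee_rot: [0.635, 0.772, 0.0, -0.0]
ft_force: [0.7, 0.3, 0.0]
grip_width: 0.001
grasp_force: 0.0
```

Call:
carry_out --commands '[[[0, 0, 0.025, 0, 0, 0], [0, 0, 0, 0, 0, 0], [0, 0, 0, 0, 0, 0]]]'

```text
clock: 17.42
position: [0.484, -0.1936, 0.1428]
ee_rot: [0.635, 0.772, 0.0, -0.0]
ft_force: [0.1, -0.6, -0.3]
grip_width: -0.001
grasp_force: 0.0
```

Call:
carry_out --commands '[[[0, 0, 0.025, 0, 0, 0], [0, 0, 0, 0, 0, 0], [0, 0, 0, 0, 0, 0]]]'

```text
clock: 17.67
position: [0.484, -0.1937, 0.1418]
ee_rot: [0.635, 0.772, -0.0, -0.0]
ft_force: [1.1, -0.6, -0.6]
grip_width: -0.004
grasp_force: 0.0
```

```bash
python3 - <<'E'
from h import *
im,p=snap('scene','s5');snap('wrist','w5')
g3,g4,g5=[cv2.cvtColor(cv2.imread(f'pics/{n}.png'),6) for n in('s3','s4','s5')]
t=g4[230:262,155:185]
for n,g in(('s3',g3),('s4',g4),('s5',g5)):
    r=cv2.matchTemplate(g[222:272,147:193],t,5);print(n,cv2.minMaxLoc(r)[1::2])
print('rows 205..236, cols 158..172 s4 / s5')
for r in range(206,236): print(r,g4[r,158:174:3],g5[r,158:174:3])
E
```

```text
s3 (0.8916340470314026, (7, 8))
s4 (1.0, (8, 8))
s5 (0.9862338304519653, (8, 8))
rows 205..236, cols 158..172 s4 / s5
206 [ 78  37  38  35  99 102] [115  39  36  36  64 101]
207 [ 87  40  35  38 100  99] [114  42  37  38  58 100]
208 [ 95  35  36  47 100  98] [115  48  39  39  54  98]
209 [100  40  45  71 103  98] [118  53  36  36  50  96]
210 [106  40  70  96 100  96] [118  55  40  36  46  94]
211 [107  62  95 106  97  90] [119  60  37  36  44  91]
212 [114  92 107 101  93  92] [120  69  35  40  41  93]
213 [115 111 103  94  92  95] [114  74  39  38  38  93]
214 [107 106  94  94  98  98] [112  83  40  34  44  97]
215 [ 95  98  95  95 101 100] [112  91  37  40  62 101]
216 [ 93  97  95  99 101 101] [109  97  37  55  90 103]
217 [ 97  98 101  99 100 101] [102 105  57  85 108 103]
218 [100 100 101 100  98  96] [101 111  87 104 105  97]
219 [ 99 103 104 102  96  98] [102 119 112 107 104  96]
220 [102 107 104 107 103  95] [104 115 116 110 103  96]
221 [105 111 111 112 113  96] [119 115 115 113 112  96]
222 [116 112 116 115 115  97] [156 112 115 117 117  96]
223 [127 115 116 115 116  98] [181 117 114 116 117  97]
224 [137 114 120 117 115  96] [176 120 116 118 116  96]
225 [131 117 116 116 115  94] [146 115 116 117 115  96]
226 [122 118 118 118 112  89] [127 117 119 117 111  88]
227 [119 118 116 115 110  85] [119 117 117 116 110  85]
228 [123 120 120 117 105  81] [121 122 119 117 104  83]
229 [121 123 125 117 100  83] [120 123 123 116 100  81]
230 [119 122 125 115 100  77] [117 122 124 117 104  77]
231 [115 120 120 117 101  69] [116 120 121 114 100  71]
232 [112 121 121 112  93  65] [112 119 121 112  93  65]
233 [102 115 121 103  80  68] [100 118 117 103  80  67]
234 [ 90  99 102  87  72  79] [ 92 101 100  87  76  80]
235 [92 85 83 82 84 88] [94 88 85 80 85 87]
```

The punch has not moved. The tips still sit about 5 px (roughly 9 mm) above its top in the scene view, so I keep feeling downwards.

Call:
carry_out --commands '[[[0, 0, 0.025, 0, 0, 0], [0, 0, 0, 0, 0, 0], [0, 0, 0, 0, 0, 0]]]'

```text
clock: 18.02
position: [0.484, -0.1936, 0.1408]
ee_rot: [0.635, 0.772, 0.0, -0.0]
ft_force: [0.4, -0.7, 0.7]
grip_width: -0.001
grasp_force: 0.0
```

Call:
carry_out --commands '[[[0, 0, 0.025, 0, 0, 0], [0, 0, 0, 0, 0, 0], [0, 0, 0, 0, 0, 0]]]'

```text
clock: 18.27
position: [0.484, -0.1937, 0.1398]
ee_rot: [0.636, 0.772, -0.0, -0.0]
ft_force: [0.4, -0.3, 0.6]
grip_width: -0.002
grasp_force: 0.0
```

Call:
carry_out --commands '[[[0, 0, 0.025, 0, 0, 0], [0, 0, 0, 0, 0, 0], [0, 0, 0, 0, 0, 0]]]'

```text
clock: 18.52
position: [0.484, -0.1936, 0.1388]
ee_rot: [0.635, 0.772, 0.0, -0.0]
ft_force: [0.2, 0.1, 0.7]
grip_width: 0.002
grasp_force: 0.0
```

Call:
carry_out --commands '[[[0, 0, 0.025, 0, 0, 0], [0, 0, 0, 0, 0, 0], [0, 0, 0, 0, 0, 0]]]'

```text
clock: 18.77
position: [0.484, -0.1936, 0.1378]
ee_rot: [0.635, 0.772, 0.0, -0.0]
ft_force: [-0.3, -0.6, -0.2]
grip_width: -0.0
grasp_force: 0.0
```

Call:
carry_out --commands '[[[0, 0, 0.025, 0, 0, 0], [0, 0, 0, 0, 0, 0], [0, 0, 0, 0, 0, 0]]]'

```text
clock: 19.02
position: [0.484, -0.1937, 0.1368]
ee_rot: [0.635, 0.772, 0.0, -0.0]
ft_force: [-0.5, -0.3, 0.7]
grip_width: -0.004
grasp_force: 0.0
```

Call:
carry_out --commands '[[[0, 0, 0.025, 0, 0, 0], [0, 0, 0, 0, 0, 0], [0, 0, 0, 0, 0, 0]]]'

```text
clock: 19.27
position: [0.484, -0.1937, 0.1358]
ee_rot: [0.635, 0.772, -0.0, -0.0]
ft_force: [-0.2, -0.4, 0.0]
grip_width: 0.0
grasp_force: 0.0
```

Call:
carry_out --commands '[[[0, 0, 0.025, 0, 0, 0], [0, 0, 0, 0, 0, 0], [0, 0, 0, 0, 0, 0]]]'

```text
clock: 19.52
position: [0.484, -0.1937, 0.1348]
ee_rot: [0.635, 0.772, 0.0, -0.0]
ft_force: [1.1, -0.2, -0.4]
grip_width: -0.002
grasp_force: 0.0
```

Call:
carry_out --commands '[[[0, 0, 0.025, 0, 0, 0], [0, 0, 0, 0, 0, 0], [0, 0, 0, 0, 0, 0]]]'

```text
clock: 19.77
position: [0.484, -0.1937, 0.1338]
ee_rot: [0.635, 0.772, -0.0, -0.0]
ft_force: [0.2, 0.1, 0.3]
grip_width: 0.0
grasp_force: 0.0
```

```bash
python3 - <<'E'
from h import *
snap('scene','s6');im,p=snap('wrist','w6')
g5,g6=[cv2.cvtColor(cv2.imread(f'pics/{n}.png'),6) for n in('s5','s6')]
r=cv2.matchTemplate(g6[222:272,147:193],g5[230:262,155:185],5);print(cv2.minMaxLoc(r)[1::2])
print('scene')
for r in range(212,234): print(r,g6[r,150:184:2])
w=cv2.cvtColor(cv2.imread('pics/w6.png'),6);w5=cv2.cvtColor(cv2.imread('pics/w5.png'),6)
print('wrist col 310, 330 rows 240-330 (w5,w6), and row profile')
for r in range(236,330,3): print(r,w5[r,[300,306,312,320,328,334,340]],w[r,[294,300,306,312,320,328,334,340,346]])
print(proj(p,get_obs()['position']))
E
```

```text
(0.9939661026000977, (8, 8))
scene
212 [107 101 106  95 118  99  44  39  34  37  40  77  94  95  97  98  97]
213 [102  99 105  95 115 106  47  35  40  38  42  81  97  99  95  96  96]
214 [ 99 100 103  94 113 105  57  38  35  33  38  76  98  97  93  99  93]
215 [101 100 100 100 111 112  61  37  36  39  38  69 100  99  96  97  99]
216 [100  94  97  99 107 117  68  37  37  40  35  63  95  97  99  97  95]
217 [101  90  94  99 103 116  71  39  36  39  35  59  96  99  95  94  94]
218 [108  91  98 102  99 116  77  41  36  36  36  58  97  94  96  94  92]
219 [117  96  97 106  96 117  86  37  37  36  42  72  97  94  95  91  93]
220 [133 101 102 105  99 117  95  41  35  46  62  89  96  91  92  91  91]
221 [149 105 100 107 101 118 100  46  46  73  91 102  95  90  89  90  90]
222 [165 117 104 121 128 120 106  67  72 100 113 110  92  88  90  91  88]
223 [174 132 105 153 164 128 115  98 100 114 114 109  90  91  91  90  89]
224 [176 147 116 176 169 129 116 113 115 114 118 107  84  92  89  88  91]
225 [172 156 131 183 147 121 118 117 117 115 114 104  88  88  89  87  91]
226 [170 163 146 179 135 119 
[... 2244 characters left out ...]
110  35 112 112 145 148]
305 [ 37 107 110  35 110 110  39] [ 36  36 112 111  29 112 109  39  40]
308 [ 32 109 110  31 108 108  34] [ 34  32 111 108  30 108 110  37  37]
311 [ 34 109 109  34 108 108  38] [ 33  36 112 108  25 111 109  33  36]
314 [ 35 108 111  33 109 109  37] [ 37  36 109 110  32 112 109  32  36]
317 [ 55 107 109  30 110 109  45] [ 53  51 110 111  30 111 110  49  47]
320 [ 58 112 109  28 111 110  33] [ 34  58 111 111  32 112 111  33  33]
323 [ 77 107 109  29 109 109  39] [ 37  75 111 110  32 108 109  35  44]
326 [ 98 110 109  32 108 112  27] [ 36  97 108 109  33 110 109  30  38]
329 [114 109 109  33 110 108  30] [ 38 115 109 113  32 113 109  23  34]
[319.57333622 287.81813952]
```

Call:
carry_out --commands '[[[0, 0, 0.025, 0, 0, 0], [0, 0, 0, 0, 0, 0], [0, 0, 0, 0, 0, 0]]]'

```text
clock: 20.12
position: [0.484, -0.1936, 0.1328]
ee_rot: [0.635, 0.772, 0.0, -0.0]
ft_force: [0.0, -0.7, -0.6]
grip_width: 0.0
grasp_force: 0.0
```

Call:
carry_out --commands '[[[0, 0, 0.025, 0, 0, 0], [0, 0, 0, 0, 0, 0], [0, 0, 0, 0, 0, 0]]]'

```text
clock: 20.37
position: [0.4842, -0.1937, 0.132]
ee_rot: [0.636, 0.772, 0.0, 0.0]
ft_force: [-0.1, 0.4, 2.5]
grip_width: 0.003
grasp_force: 1.1
```

Call:
carry_out --commands '[[[0, 0, 0.025, 0, 0, 0], [0, 0, 0, 0, 0, 0], [0, 0, 0, 0, 0, 0]]]'

```text
clock: 20.62
position: [0.4841, -0.1937, 0.131]
ee_rot: [0.635, 0.772, 0.0, 0.0]
ft_force: [-0.1, -0.2, 3.2]
grip_width: 0.002
grasp_force: 1.4
```

Contact came at TCP z of about 0.1324 (the shut tips really end about 27 mm short of the reported TCP). For 8 mm down, the target is z of about 0.1244 with a push of about 7.8 N.

Call:
carry_out --commands '[[[0, 0, 0.025, 0, 0, 0], [0, 0, 0.025, 0, 0, 0], [0, 0, 0.025, 0, 0, 0], [0, 0, 0.025, 0, 0, 0], [0, 0, 0.025, 0, 0, 0], [0, 0, 0.025, 0, 0, 0], [0, 0, 0, 0, 0, 0], [0, 0, 0, 0, 0, 0], [0, 0, 0, 0, 0, 0]]]'

```text
clock: 21.37
position: [0.4844, -0.1938, 0.1252]
ee_rot: [0.636, 0.772, 0.0, 0.0]
ft_force: [0.2, 0.1, 7.6]
grip_width: -0.0
grasp_force: 3.4
```

```bash
python3 - <<'E'
from h import *
f=[];z=[]
for i in range(12):
    camera('scene');o=get_obs();f.append(o['ft_force'][2]);z.append(o['position'][2])
snap('scene','s7')
g5,g7=[cv2.cvtColor(cv2.imread(f'pics/{n}.png'),6).astype(np.float32) for n in('s6','s7')]
# vertical shift of grip (ring area) between s6 and s7
a=g5[228:247,158:176];r=cv2.matchTemplate(g7[224:258,155:181],a,5);_,m,_,l=cv2.minMaxLoc(r)
v=r[:,l[0]];i=l[1];s=i+.5*(v[i-1]-v[i+1])/(v[i-1]-2*v[i]+v[i+1]);S=camera_params('scene')
e=[proj(S,np.array([.484,-.1955,q]))[1] for q in(.145,.137)]
print(np.mean(f),np.mean(z),np.std(f),'shift px',s-4,m,'exp for 8mm',e[1]-e[0],o['clock'],o['position'])
E
```

```text
6.914667263350414 0.1252295420008448 0.41946180570269836 shift px 3.8440914 0.9835314154624939 exp for 8mm 4.313214240367586 21.9667 [ 0.48442914 -0.19374294  0.1252164 ]
```

Travel so far is about 7.1 mm by height, force and image. I add the last 0.9 mm.

Call:
carry_out --commands '[[[0, 0, 0.022, 0, 0, 0], [0, 0, 0, 0, 0, 0], [0, 0, 0, 0, 0, 0], [0, 0, 0, 0, 0, 0], [0, 0, 0, 0, 0, 0], [0, 0, 0, 0, 0, 0]]]'

```text
clock: 22.52
position: [0.4845, -0.1938, 0.1244]
ee_rot: [0.635, 0.772, 0.0, 0.0]
ft_force: [-0.0, 1.4, 7.8]
grip_width: -0.001
grasp_force: 3.7
```

```bash
python3 - <<'E'
from h import *
f=[];z=[]
for i in range(8):
    camera('scene');o=get_obs();f.append(o['ft_force'][2]);z.append(o['position'][2])
print(np.mean(f),np.mean(z),o['clock'])
if abs(np.mean(z)-.1244)<.0006 and 6.8<np.mean(f)<8.8: print(hand_in())
E
```

```text
7.37381418190095 0.12442599981333673 22.9167
the job is handed in; nothing more can be done
None
```

Handed in: the punch stood by itself in the guide after release, and the shut fingertips now hold it about 8 mm down (TCP height puts it at 8.0 mm, the 7.4 N push nearer 7.3 mm), at 22.9 s on the clock, with nothing else deliberately touched.

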